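Turn over the leaf of the thimble display book

TASK

Turn the wooden leaf of the marble display book over its spine, so that it lies fully flat on the other side. Push it over with your fingertips only, easing it round without flicking it: never pinch the leaf between the fingers, do not lift the book or shove it along the shelf, and leave the ornaments around it where they stand.

Things in the scene. Friction and masses are not known exactly. Their poses are not given: they have to be found in the camera images.
- book: The display book: a loose but heavy (2.4 kg) white marble plinth, 130 mm along its x, 210 mm along its y, 34 mm high, with a brass spine along the middle of its top and one hinged wooden leaf. Origin at the centre of the underside; x runs along the spine (roughly away from the robot), y across it, z up. The leaf starts on the -y side and is to end on the +y side.
- spine (a point): Middle of the hinge axis, on the book at 42 mm above the plinth's underside; its axes are those of the book (x along the hinge).
- leaf (a joint): Leaf angle about the spine, rad: 0 = flat on the -y side of the book, 1.57 = upright, 3.14 (its stop) = flat on the +y side. Starts at 0.05 to 0.45. The hinge is stiff: the leaf stays at whatever angle it is left, does not fall by itself, and takes up to 0.17 N m to turn (1 to 2 N at the tab).
- tab_edge (a point): Centre of the outer edge of the thumb tab, at mid thickness. The tab, 50 mm wide, in the middle of the free edge of the leaf, reaches 150 mm from the hinge axis; the plinth only 105 mm, so that tab and free edge overhang it and a fingertip fits below. Axes move with the leaf: x along the spine, -y from spine to tab, z normal to the leaf (up at joint 0, down at 3.14).
- leaf_front: Face of the leaf that is on top at joint 0. The leaf is a rigid mahogany board 124 mm along the spine, reaching 125 mm from the hinge axis (150 mm at the tab), 8 mm thick, tab too: 4 mm to each side of the plane through the axis. Origin on the hinge axis, axes as tab_edge.
- leaf_back: Opposite face of the leaf, underneath at joint 0 and on top at joint 3.14. Origin and axes as leaf_front.
- thimble_porcelain: bystander: lavender porcelain thimble, 24 mm across the foot, 30 mm tall, standing loose mouth down; origin at centre of underside
- thimble_brass: bystander: gilt brass thimble, 21 mm across the foot, 26 mm tall, standing loose mouth down; origin at centre of underside
- egg: bystander: small black onyx egg, 41 mm wide, 49 mm tall, standing loose on a small flat; origin at centre of underside
- bird: bystander: frosted crystal bird figure on a 40 mm round foot, about 85 mm long, 57 mm tall, loose; origin at centre of underside
- spoon_rest: bystander: low silver salt spoon rest, 72 mm dish with a short handle along its -x, 9 mm high, loose; origin at centre of the dish underside
- needle_box: bystander: small wooden needle box 48 x 36 x 31 mm high, loose; origin at centre of underside

How it is judged:
By the outcome, as a careful person would: the job done as asked, in the order asked, and still so for the second after the job is handed in, with the robot touching nothing.
It also fails if it takes over 45 s, if anything falls off the work surface, if the arm or the gripper's body presses on something with over 40 N, if the wrist force passes 120 N, or if a joint passes its speed limit or range.

ROBOT

A 6-joint arm with a two-finger parallel gripper is mounted at the origin on the work surface. World frame = base frame: x ahead of the robot, y to its left, z up, the work surface at z = 0. Lengths are in mm, angles in rad, forces in N, time in s.
With the tool pointing down it reaches from about 275 to 875 mm from the base axis. Payload 12.5 kg.
Tool frame: the origin (TCP) lies midway between the tips of the shut fingers; the grasp point (between the pads) lies 19 mm behind it (arm.grasp_offset is the distance from the TCP to the grasp point, in mm); x points along the fingers, z is the direction in which the jaws open and shut, and the axes are right-handed (so a half turn about x gives the same grasp; the last joint's range is limited). The gripper opens to 85 mm and grips with 20 to 120 N. Pads are 22 mm wide; open, the fingers measure 114 mm over their backs; the gripper's body (76 mm by 85 mm) begins 54 mm behind the grasp point. The pads swing forward as they close: fully open they stand 13 mm farther back than shut.
Start: joints at [1.164, 0.351, 1.652, -0, 1.139, -0.085], TCP at [173.919, 521.763, 231.29] pointing down, gripper open.
Joint ranges: [-2.75, 2.75], [-0.79, 2.1], [0.01, 2.65], [-1.57, 4.71], [0.07, 3.14], [-2.87, 2.87]. Speed limits (rad/s): [2.22, 2.22, 2.79, 3.14, 3.14, 3.14].

INTERFACE

Orientations are given as a unit quaternion [x, y, z, w].
In Python, from cell import arm gives the robot as it stands. The module is installed in compiled form; this text tells all that it offers.
- The arm moves only by the shell command python3 -m handwheel 'ROWS' [OPENING] [FORCE]. ROWS is JSON, a list of rows, each a list of 2 entries, a list of its own where there are three numbers: the shift along the tool's x, y, z in cm, then the turn, a rotation vector about the tool's x, y, z in degrees. In form: [[[tx, ty, tz], [rx, ry, rz]], ...]. A call has exactly 8 rows; each row is the pose to reach, as a shift and turn from the pose commanded when the call began, along the tool's axes at that moment; what a row does not reach only later rows make up. A row lasts 1/12 s, in which the tool goes at most 41.7 mm and 7.16 degrees, less where a joint would pass 70% of its speed; a pose out of reach is approached as far as the arm can. A call with a gripper value outside its range is refused whole. OPENING is the opening, from 0 (shut) to 1 (fully open), set as the call begins (- or left out, the last holds). The fingers move at their own pace and stop on an object; FORCE is the grip in N (left out, the last holds). Time passes only in rows, so rows that repeat a pose let the fingers close, or fill a call up. It gives the time, the measured TCP pose, the force and the opening at its end, in the units of the state.
- arm.read_state(): the state, without advancing time (a new reading comes with each control period).
- arm.snapshot(name): name is "scene" or "side" or "wrist"; returns a dict with "color" (480x640x3 uint8, red, green, blue), "vfov" (degrees; the focal length in pixels is half the picture's height over the tangent of half this angle, whatever the lens; pixels are square), "cx", "cy" (the principal point, pixels), "k1" (the pictures are not rectified: a ray, as slopes to the right and down, at radius r is drawn at 1 + k1 r^2 times it, then the intrinsics apply), "view" (4x4, takes a point from world to camera coordinates); the wrist camera has in their place "mount" (4x4, takes a point from camera to tool coordinates, whose origin is the TCP and whose axes are the tool frame's). Camera axes: x right, y down, z forward; pixel columns grow to the right and rows downward; lengths in mm; the calibration is good to about 2 mm. A picture is of the moment at which its call begins: read the wrist's pose just before it. There is no depth.
- arm.job_done(): hands the job in, once; it reports no verdict.
The state is a dict: "time": time; "q": joint angles; "joint_vel": joint speeds; "tau": joint torques, N m; "tcp_pos": TCP position; "eef_rot": TCP orientation; "ft_force": force on the tool from outside, world axes, zero at the start; "torque": the same for the moment, N m; "finger_gap": finger opening in mm.
Only numpy, scipy, OpenCV 4.12 (cv2) and the standard library are available. Lean on these libraries where they do the work, as an engineer would, in place of code of your own. Each camera call takes 0.05 s, during which the arm holds its last target.

## Working session

There is one attempt and no reset: what is moved stays moved. The work goes in short steps, Python scripts to look and compute and a shell command to move; the robot and the scene stay as the last step left them, time stands still between calls to the robot, and variables do not carry over. Pictures are saved under pics/ and viewed, and the job is handed in when it is done.

```bash
mkdir -p pics
cat > h.py <<'E'
import numpy as np, cv2, json
from cell import arm
from scipy.spatial.transform import Rotation as R
def snap(name,fn):
    st=arm.read_state(); s=arm.snapshot(name)
    cv2.imwrite('pics/'+fn+'.png',s['color'][:,:,::-1])
    d={k:(np.array(v).tolist()) for k,v in s.items() if k!='color'}
    d['tcp']=list(map(float,st['tcp_pos'])); d['rot']=list(map(float,st['eef_rot']))
    json.dump(d,open('pics/'+fn+'.json','w')); return d
def cam(fn):
    d=json.load(open('pics/'+fn+'.json'))
    f=240/np.tan(np.radians(d['vfov'])/2)
    if 'view' in d: T=np.array(d['view'])
    else:
        W=np.eye(4);W[:3,:3]=R.from_quat(d['rot']).as_matrix();W[:3,3]=d['tcp']
        T=np.linalg.inv(W@np.array(d['mount']))
    return d,f,T
def proj(fn,P):
    d,f,T=cam(fn);P=np.atleast_2d(P)
    c=P@T[:3,:3].T+T[:3,3]; s=c[:,:2]/c[:,2:]; r2=(s**2).sum(1,keepdims=True)
    return s*(1+d['k1']*r2)*f+[d['cx'],d['cy']]
def ray(fn,uv):
    d,f,T=cam(fn); m=(np.array(uv,float)-[d['cx'],d['cy']])/f; s=m.copy()
    for _ in range(30): s=m/(1+d['k1']*(s@s))
    dr=T[:3,:3].T@np.array([s[0],s[1],1]); return -T[:3,:3].T@T[:3,3], dr/np.linalg.norm(dr)
def atz(fn,uv,z):
    o,d=ray(fn,uv); return o+d*(z-o[2])/d[2]
def tri(obs):
    A=np.zeros((3,3));b=np.zeros(3);L=[]
    for fn,uv in obs:
        o,d=ray(fn,uv);M=np.eye(3)-np.outer(d,d);A+=M;b+=M@o;L.append((o,d))
    p=np.linalg.solve(A,b); return p,[float(np.linalg.norm(np.cross(p-o,d))) for o,d in L]
E
python3 - <<'E'
from h import *
for n in['scene','side','wrist']:
    d=snap(n,n+'0'); print(n,d)
print(arm.read_state())
E
```

```text
scene {'vfov': 52.118416225209735, 'cx': 333.6322168209586, 'cy': 240.79644324757567, 'k1': 0.012904799616566027, 'view': [[0.5335322272546434, 0.8457233698829044, -0.00976443109471465, -375.6303258010386], [0.684899968241834, -0.43879143199984283, -0.581699331876754, -360.2952303950215], [-0.4962412679161559, 0.303667681582073, -0.8133452791893085, 1068.0160657385113], [0.0, 0.0, 0.0, 1.0]], 'tcp': [173.79974312255686, 521.4672971842283, 230.7600301791712], 'rot': [-0.4136628201270063, 0.573979071740906, 0.41323700024553867, 0.5732942334230204]}
side {'vfov': 43.77164134611344, 'cx': 316.6962791153843, 'cy': 237.75136818326678, 'k1': -0.07767847743635851, 'view': [[0.6932909487567297, -0.7206542138306871, 0.002272544843991337, -357.9936478003359], [-0.46573091608382594, -0.4504490850046707, -0.7617022617940524, 339.5455272634978], [0.549947610391857, 0.527022889357312, -0.6479232206965245, 680.3992060014522], [0.0, 0.0, 0.0, 1.0]], 'tcp': [173.7940857615481, 521.4680160253033, 230.7653323226365], 'rot': [-0.41362982718659086, 0.5740051684960891, 0.41322469014838636, 0.57330078323087
[... 556 characters left out ...]
 0.5733255497326566]}
{'time': 0.15, 'q': array([ 1.16438826e+00,  3.51113171e-01,  1.65227135e+00,  2.35774759e-05,
        1.13909457e+00, -8.45925051e-02]), 'joint_vel': array([ 9.51342874e-04, -1.01519576e-03, -1.08823373e-03,  8.82686926e-05,
       -2.25879452e-03, -6.31828505e-04]), 'tau': array([ 1.39846903e-03, -5.06249177e+01, -2.91502583e+01, -3.69250631e-05,
        3.35584467e-03,  4.00790304e-05]), 'tcp_pos': array([173.82584487, 521.54386649, 230.88388706]), 'eef_rot': array([-0.4135857 ,  0.57392299,  0.41327648,  0.57337756]), 'ft_force': array([-0.49048632, -0.40329612, -0.16609381]), 'torque': array([ 0.04888882, -0.02973388, -0.02158199]), 'finger_gap': 84.93298411043506}
```

View pics/scene0.png

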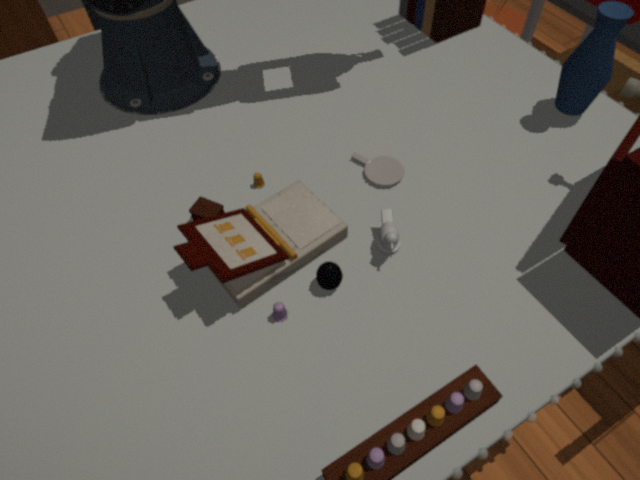

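View pics/side0.png

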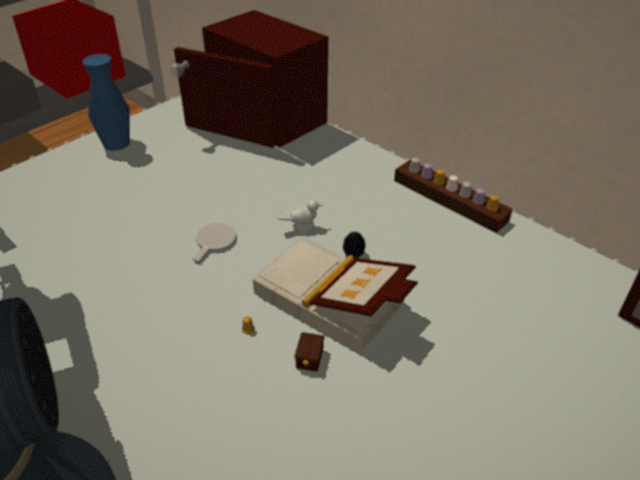

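View pics/wrist0.png

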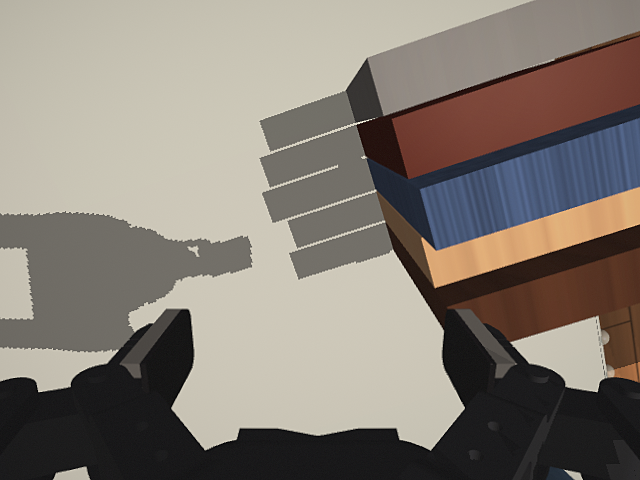

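The scene picture shows the book centred near (265,235), with its leaf on the left, the tab near (185,255), and the needle box behind the leaf at (205,207). The side picture shows the book at (335,290), with the tab at about (410,280). I'll enlarge both.

Run:
```python
import cv2
a=cv2.imread('pics/scene0.png')[140:330,160:420];cv2.imwrite('pics/sc.png',cv2.resize(a,None,fx=3,fy=3,interpolation=2))
a=cv2.imread('pics/side0.png')[210:390,180:440];cv2.imwrite('pics/sd.png',cv2.resize(a,None,fx=3,fy=3,interpolation=2))
```

```text
(no output)
```

View pics/sc.png

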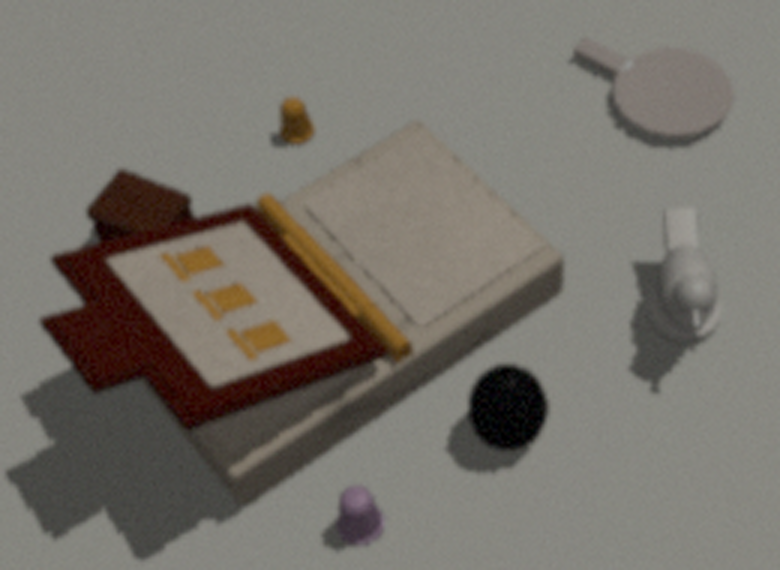

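View pics/sd.png

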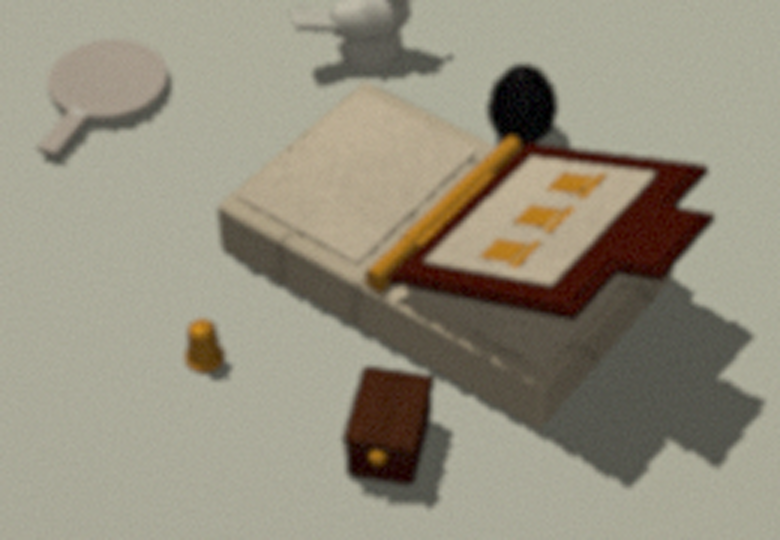

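```bash
cat > fit.py <<'E'
from h import *
from scipy.optimize import least_squares
sc=lambda u,v:(160+u/3,140+v/3); sd=lambda u,v:(180+u/3,210+v/3)
def model(p):
    x,y,yaw,th=p[:4]
    def B(q): c,s=np.cos(yaw),np.sin(yaw); return np.array([x+c*q[0]-s*q[1],y+s*q[0]+c*q[1],q[2]])
    def L(u,r,n): # u along spine, r from spine, n normal
        return B([u,-r*np.cos(th)+n*np.sin(th),42+r*np.sin(th)+n*np.cos(th)])
    return B,L
obs=[('s','B',(-65,105,34),sc(415,122)),('s','B',(65,105,34),sc(562,258)),('s','B',(65,-105,34),sc(235,475)),
('d','B',(-65,105,34),sd(222,208)),('d','B',(65,105,34),sd(365,88)),('d','B',(-65,-105,34),sd(545,395)),
('s','L',(-25,150,4),sc(42,322)),('s','L',(25,150,4),sc(97,390)),('s','L',(-62,125,4),sc(55,260)),('s','L',(62,125,4),sc(190,427)),
('d','L',(-25,150,4),sd(665,278)),('d','L',(25,150,4),sd(712,215)),('d','L',(-62,125,4),sd(575,315)),('d','L',(62,125,4),sd(707,165))]
N={'s':'scene0','d':'side0'}
def res(p,flat=True):
    B,L=model(p);r=[]
    for n,k,q,uv in obs:
        P=B(q) if k=='B' else L(*q); r.append(proj(N[n],P)[0]-uv)
    return np.concatenate(r) if flat else np.array(r)
if __name__=='__main__':
    s=least_squares(res,[500,0,0,.3],loss='soft_l1'); print(s.x,s.cost); print(res(s.x,False).round(1).tolist())
    B,L=model(s.x); print('tab',L(0,150,0),'tabtip x',B([1,0,0])-B([0,0,0]))
    print(tri([('scene0',sc(42,322)),('side0',sd(665,278))]),tri([('scene0',sc(97,390)),('side0',sd(712,215))]))
    # ornaments
    c,si=np.cos(s.x[2]),np.sin(s.x[2])
    for n,a,b,z in [('brass',(297,140),(205,370),0),('porc',(360,540),None,0),('egg',(505,445),(525,145),0),('boxtop',(140,205),(398,400),31),('spoon',(672,95),(108,80),9),('bird',(690,335),(365,75),0)]:
        o=[]
        for f,uv in (('scene0',a and sc(*a)),('side0',b and sd(*b))):
            if uv:
                P=atz(f,uv,z); d=P[:2]-s.x[:2]; o.append((P.round().tolist(),(round(c*d[0]+si*d[1]),round(-si*d[0]+c*d[1]))))
        print(n,o)
E
python3 fit.py
```

```text
[ 5.32669342e+02 -9.33217778e+00  1.32364268e-01  3.48595264e-01] 20.54145907998604
[[-0.1, -2.1], [0.5, -1.5], [-1.2, 1.2], [-3.0, -2.0], [-1.2, -4.2], [-0.4, -4.0], [-1.4, 0.7], [-1.4, 1.4], [-2.3, 0.1], [-1.3, 0.7], [-1.4, -1.1], [0.4, -0.5], [-0.4, -0.7], [-0.3, -0.2]]
tab [ 551.27535303 -149.07701131   93.23668481] tabtip x [0.99125263 0.1319781  0.        ]
(array([ 526.60051755, -150.98874888,   96.09546082]), [2.2105871648754576, 2.210587164875418]) (array([ 574.96603176, -143.10440434,   96.5090094 ]), [1.1689366860632155, 1.1689366860633323])
brass [([405.0, 31.0, 0.0], (-121, 57)), ([392.0, 25.0, 0.0], (-135, 53))]
porc [([656.0, -63.0, 0.0], (115, -70))]
egg [([649.0, 25.0, 0.0], (120, 19)), ([633.0, 20.0, 0.0], (103, 16))]
boxtop [([428.0, -73.0, 31.0], (-112, -49)), ([428.0, -77.0, 31.0], (-113, -53))]
spoon [([502.0, 234.0, 9.0], (2, 246)), ([496.0, 231.0, 9.0], (-5, 243))]
bird [([645.0, 145.0, 0.0], (131, 138)), ([613.0, 131.0, 0.0], (98, 128))]
```

Run:
```python
from h import *
s=arm.read_state();T=R.from_quat(s['eef_rot']).as_matrix();print(T.round(3))
q=s['q']
A=(R.from_euler('z',q[0])*R.from_euler('y',q[1]+q[2])*R.from_euler('z',q[3])*R.from_euler('y',q[4])*R.from_euler('z',q[5])).as_matrix()
print((A.T@T).round(3))
```

```text
[[-0.    -0.949  0.316]
 [-0.001  0.316  0.949]
 [-1.     0.    -0.001]]
[[ 0.  0. -1.]
 [ 0.  1.  0.]
 [ 1. -0.  0.]]
```

Run:
```python
from h import *
from fit import *
yaw=.132
bx=np.array([np.cos(yaw),np.sin(yaw),0]);by=np.array([-np.sin(yaw),np.cos(yaw),0]);z=np.array([0,0,1.])
C=np.array([[0,0,-1],[0,1,0],[1,0,0.]])
for al,tip in [(5,(551,-165,80)),(20,(551,-165,80)),(45,(530,-10,180)),(70,(520,70,140)),(90,(520,110,55))]:
    a=np.radians(al)
    X=by*np.cos(a)-z*np.sin(a);Y=by*np.sin(a)+z*np.cos(a);Z=np.cross(X,Y)
    for d6 in(200,260):
        w=np.array(tip)-X*d6; q1=np.arctan2(w[1],w[0])
        for b in(1.7,2.0,2.3):
            M=(R.from_euler('z',q1)*R.from_euler('y',b)).as_matrix().T@np.c_[X,Y,Z]@C.T
            e=R.from_matrix(M).as_euler('ZYZ')
            print(al,d6,b,w.round(),round(q1,2),e.round(2),np.array([e[0]-np.pi,-e[1],e[2]+np.pi]).round(2))
```

```text
5 200 1.7 [ 577. -363.   97.] -0.56 [ 1.35  2.24 -0.24] [-1.79 -2.24  2.91]
5 200 2.0 [ 577. -363.   97.] -0.56 [ 1.15  2.14 -0.59] [-1.99 -2.14  2.55]
5 200 2.3 [ 577. -363.   97.] -0.56 [ 1.    2.   -0.89] [-2.14 -2.    2.25]
5 260 1.7 [ 585. -422.  103.] -0.62 [ 1.33  2.3  -0.25] [-1.81 -2.3   2.89]
5 260 2.0 [ 585. -422.  103.] -0.62 [ 1.11  2.2  -0.62] [-2.04 -2.2   2.52]
5 260 2.3 [ 585. -422.  103.] -0.62 [ 0.95  2.04 -0.92] [-2.19 -2.04  2.22]
20 200 1.7 [ 576. -351.  148.] -0.55 [ 1.05  2.14 -0.41] [-2.09 -2.14  2.73]
20 200 2.0 [ 576. -351.  148.] -0.55 [ 0.92  1.98 -0.69] [-2.22 -1.98  2.45]
20 200 2.3 [ 576. -351.  148.] -0.55 [ 0.84  1.79 -0.94] [-2.3  -1.79  2.21]
20 260 1.7 [ 583. -407.  169.] -0.61 [ 1.02  2.2  -0.45] [-2.12 -2.2   2.7 ]
20 260 2.0 [ 583. -407.  169.] -0.61 [ 0.88  2.02 -0.73] [-2.26 -2.02  2.41]
20 260 2.3 [ 583. -407.  169.] -0.61 [ 0.8   1.82 -0.97] [-2.35 -1.82  2.17]
45 200 1.7 [ 549. -150.  321.] -0.27 [ 0.72  1.75 -0.38] [-2.42 -1.75  2.76]
45 200 2.0 [ 549. -150.  321.] -0.27 [ 0.71  1.53 -0.58] [-2.43 -1.53  2.57]
45 200 2.3 [ 549. -150.  321
[... 437 characters left out ...]
29.   2. 328.] 0.0 [ 0.44  0.94 -0.41] [-2.71 -0.94  2.74]
70 260 1.7 [532. -18. 384.] -0.03 [ 0.34  1.51 -0.2 ] [-2.8  -1.51  2.94]
70 260 2.0 [532. -18. 384.] -0.03 [ 0.37  1.22 -0.31] [-2.77 -1.22  2.84]
70 260 2.3 [532. -18. 384.] -0.03 [ 0.43  0.95 -0.44] [-2.71 -0.95  2.7 ]
90 200 1.7 [520. 110. 255.] 0.21 [0.   1.44 0.08] [-3.14 -1.44  3.22]
90 200 2.0 [520. 110. 255.] 0.21 [0.   1.14 0.08] [-3.14 -1.14  3.22]
90 200 2.3 [520. 110. 255.] 0.21 [0.   0.84 0.08] [-3.14 -0.84  3.22]
90 260 1.7 [520. 110. 315.] 0.21 [0.   1.44 0.08] [-3.14 -1.44  3.22]
90 260 2.0 [520. 110. 315.] 0.21 [0.   1.14 0.08] [-3.14 -1.14  3.22]
90 260 2.3 [520. 110. 315.] 0.21 [0.   0.84 0.08] [-3.14 -0.84  3.22]
```

```bash
cat >> h.py <<'E'
yaw0=.1324; B0=np.array([532.7,-9.3,0])
def axes(yaw=yaw0):
    return np.array([np.cos(yaw),np.sin(yaw),0]),np.array([-np.sin(yaw),np.cos(yaw),0]),np.array([0,0,1.])
def toolR(al,yaw=yaw0):
    bx,by,z=axes(yaw);a=np.radians(al)
    X=by*np.cos(a)-z*np.sin(a);Y=by*np.sin(a)+z*np.cos(a);return np.c_[X,Y,np.cross(X,Y)]
def rel(p,Rt,st=None):
    st=st or arm.read_state();R0=R.from_quat(st['eef_rot']).as_matrix()
    return (R0.T@(np.array(p)-st['tcp_pos'])/10).round(2).tolist(), np.degrees(R.from_matrix(R0.T@Rt).as_rotvec()).round(1).tolist()
E
python3 - <<'E'
from h import *
print(rel((540,-90,260),toolR(90)))
E
```

```text
([-2.88, -54.08, -46.44], [64.0, -0.0, 0.0])
```

```bash
for i in 1; do python3 -m handwheel '[[[-2.9,-54.1,-46.4],[64,0,0]],[[-2.9,-54.1,-46.4],[64,0,0]],[[-2.9,-54.1,-46.4],[64,0,0]],[[-2.9,-54.1,-46.4],[64,0,0]],[[-2.9,-54.1,-46.4],[64,0,0]],[[-2.9,-54.1,-46.4],[64,0,0]],[[-2.9,-54.1,-46.4],[64,0,0]],[[-2.9,-54.1,-46.4],[64,0,0]]]' 0; done
python3 - <<'E'
from h import *
print(rel((540,-90,260),toolR(90)),arm.read_state()['q'])
E
```

```text
time: 0.82
tcp_pos: [345.6, 234.2, 245.0]
eef_rot: [-0.086, 0.702, 0.086, 0.702]
ft_force: [1.0, 1.1, 1.0]
finger_gap: 0.1
([-1.5, -36.15, 11.06], [6.3, 0.0, -0.0]) [4.84060442e-01 8.78683674e-02 1.95211835e+00 1.40403838e-05
 1.10144055e+00 2.40925357e-01]
```

```bash
python3 -m handwheel '[[[-1.5,-36.1,11],[6.3,0,0]],[[-1.5,-36.1,11],[6.3,0,0]],[[-1.5,-36.1,11],[6.3,0,0]],[[-1.5,-36.1,11],[6.3,0,0]],[[-1.5,-36.1,11],[6.3,0,0]],[[-1.5,-36.1,11],[6.3,0,0]],[[-1.5,-36.1,11],[6.3,0,0]],[[-1.5,-36.1,11],[6.3,0,0]]]'
python3 - <<'E'
from h import *
print(rel((540,-90,260),toolR(90)),arm.read_state()['q'])
E
```

```text
time: 1.48
tcp_pos: [518.3, -50.9, 258.1]
eef_rot: [-0.049, 0.705, 0.049, 0.705]
ft_force: [-0.4, 0.2, 0.4]
finger_gap: 0.1
([-0.19, -4.17, 1.6], [0.4, -0.0, -0.0]) [-1.87296615e-01  2.70082779e-01  1.69401533e+00  4.86760955e-05
  1.17765986e+00 -3.25997997e-01]
```

Run:
```python
from h import *
snap('wrist','w1'); snap('wrist','w2'); print(cam('w1')[0]['tcp'],cam('w2')[0]['tcp'])
```

```text
[518.337235446638, -50.894363940678524, 258.05974554178675] [521.4308735366855, -55.91697594398724, 258.2571243715191]
```

View pics/w2.png

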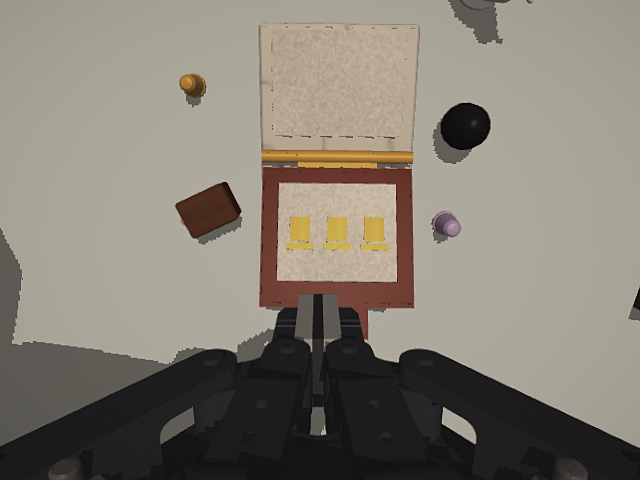

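Run:
```python
import cv2
a=cv2.imread('pics/w2.png')[10:340,230:450];cv2.imwrite('pics/w2c.png',cv2.resize(a[:170],None,fx=3.4,fy=3.4,interpolation=2));cv2.imwrite('pics/w2d.png',cv2.resize(a[140:],None,fx=3,fy=3,interpolation=2))
```

```text
(no output)
```

View pics/w2c.png

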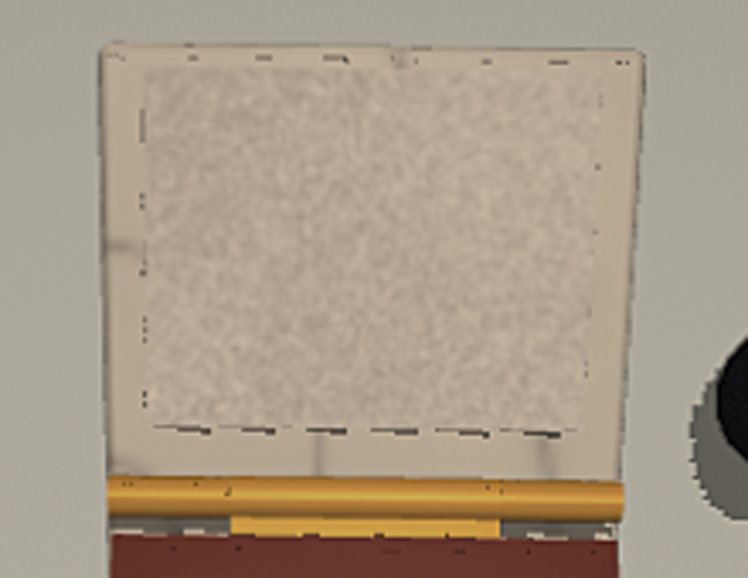

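View pics/w2d.png

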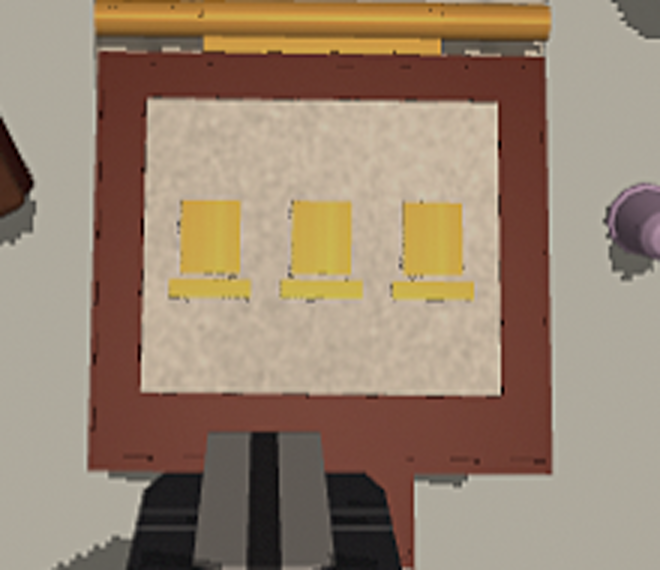

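Run:
```python
from fit import *; import fit
N['w']='w2'
new=[('w','B',(-65,105,34),(260.3,23.7)),('w','B',(65,105,34),(418.6,26)),('w','L',(-62,125,4),(259.3,306.7)),('w','L',(62,125,4),(414,308))]
old=list(obs)
for nm,o in (('w',new),('all',old+new*3)):
    fit.obs[:]=o
    s=least_squares(res,[532,-9,.13,.35],loss='soft_l1');print(nm,s.x,s.cost);print(res(s.x,False)[-4:].round(1).tolist())
p=s.x
# per ornament from wrist
c,si=np.cos(p[2]),np.sin(p[2])
for n,uv,z in [('brassTop',(187,83),26),('porcTop',(453,228),30),('egg',(466,126),25),('box',(212,208),31)]:
    P=atz('w2',uv,z);d=P[:2]-p[:2];print(n,P.round(),(round(c*d[0]+si*d[1]),round(-si*d[0]+c*d[1])))
```

```text
w [ 5.31882802e+02 -1.01154995e+01  1.25578066e-01  3.52606696e-01] 6.341070055377053
[[-2.2, -1.0], [2.7, -1.0], [0.2, 1.8], [-0.2, 1.9]]
all [ 5.31998747e+02 -1.00584434e+01  1.26750306e-01  3.51161088e-01] 41.49664397452584
[[-2.2, -1.0], [2.8, -1.1], [0.5, 1.8], [0.1, 1.7]]
brassTop [398.  34.  26.] (-127, 60)
porcTop [646. -58.  30.] (107, -62)
egg [639.  31.  25.] (111, 28)
box [428. -69.  31.] (-110, -45)
```

```bash
sed -i 's/^yaw0=.*/yaw0=.1265; B0=np.array([532.,-10.1,0]); TH0=.351/' h.py
cat >> h.py <<'E'
def bk(x,y,z): bx,by,_=axes(); return B0+bx*x+by*y+[0,0,z]
def tobk(P): bx,by,_=axes(); d=np.array(P)-B0; return np.array([d@bx,d@by,P[2]]).round(1)
E
python3 - <<'E'
from h import *
print(rel(bk(0,-225,150),toolR(10)))
E
```

```text
([10.8, -18.4, 1.6], [0.4, -0.3, 80.1])
```

```bash
python3 -m handwheel '[[[10.8,-18.4,1.6],[0.4,-0.3,80]],[[10.8,-18.4,1.6],[0.4,-0.3,80]],[[10.8,-18.4,1.6],[0.4,-0.3,80]],[[10.8,-18.4,1.6],[0.4,-0.3,80]],[[10.8,-18.4,1.6],[0.4,-0.3,80]],[[10.8,-18.4,1.6],[0.4,-0.3,80]],[[10.8,-18.4,1.6],[0.4,-0.3,80]],[[10.8,-18.4,1.6],[0.4,-0.3,80]]]'
python3 - <<'E'
from h import *
s=arm.read_state();print(tobk(s['tcp_pos']),rel(bk(0,-225,110),toolR(10)),s['q'],s['joint_vel'].round(2))
E
```

```text
time: 2.25
tcp_pos: [558.9, -229.8, 149.6]
eef_rot: [0.299, 0.64, 0.381, 0.596]
ft_force: [0.5, 0.5, 0.9]
finger_gap: -0.1
[  -1.  -221.3  149.6] ([1.8, -3.54, 0.09], [0.2, -0.3, 22.3]) [-0.71757396  0.91980354  1.19884121  0.61723776  1.83675238 -0.9474219 ] [-0.19  0.67 -0.49  0.74  1.16 -0.04]
```

```bash
python3 -m handwheel '[[[0.2,-0.4,0],[0.2,-0.3,7]],[[0.4,-0.9,0],[0.2,-0.3,14]],[[0.8,-1.4,0],[0.2,-0.3,20]],[[1,-1.9,0],[0.2,-0.3,20]],[[1.3,-2.4,0],[0.2,-0.3,20]],[[1.6,-3,0],[0.2,-0.3,20]],[[1.8,-3.5,0],[0.2,-0.3,20]],[[1.8,-3.5,0],[0.2,-0.3,20]]]'
python3 - <<'E'
from h import *
s=arm.read_state();print(tobk(s['tcp_pos']),rel(bk(0,-200,60),toolR(10)),s['q'],s['joint_vel'].round(2))
for n in['side','scene']: snap(n,n+'1')
E
```

```text
time: 2.92
tcp_pos: [559.8, -232.3, 111.0]
eef_rot: [0.405, 0.58, 0.475, 0.524]
ft_force: [0.1, 0.5, -1.0]
finger_gap: -0.0
[  -0.4 -224.   111. ] ([3.47, -4.44, 0.04], [0.0, -0.1, 2.8]) [-0.7499441   1.13246442  1.08315684  0.78124769  2.05524851 -0.9554656 ] [-0.   -0.01  0.    0.01  0.02  0.01]
```

View pics/side1.png

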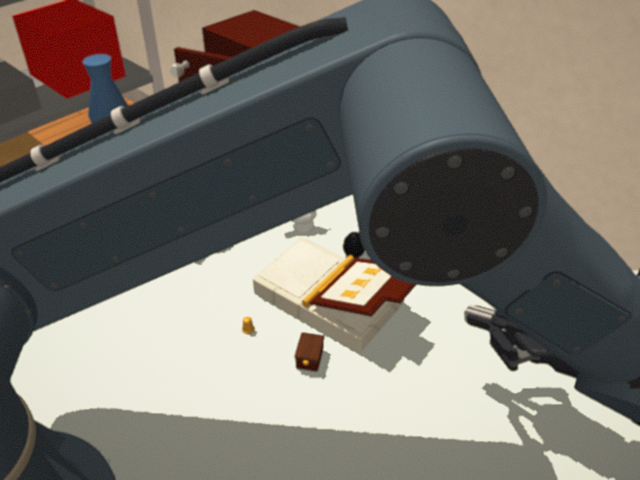

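View pics/scene1.png

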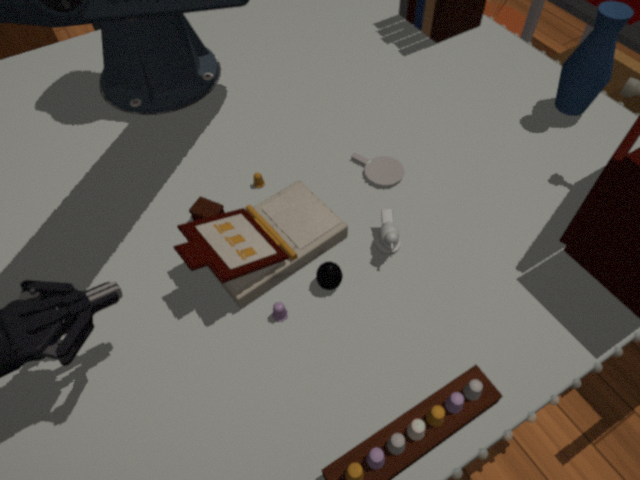

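```bash
cat >> h.py <<'E'
def tipat(thd,r=122,gap=0,h=11,al=None):
    th=np.radians(thd); al=15+75*(thd-20)/160 if al is None else al; a=np.radians(al)
    l=np.array([-np.cos(th),np.sin(th)]);nb=-np.array([np.sin(th),np.cos(th)]);Y=np.array([np.sin(a),np.cos(a)])
    c=np.array([0,42])+r*l+(4+gap)*nb-h*Y
    return bk(0,c[0],c[1]),toolR(al),al
E
python3 - <<'E'
from h import *
p,Rt,al=tipat(20.1,gap=12);print(tobk(p),al)
print(rel(bk(0,-190,62),toolR(15)))
E
```

```text
[  -0.  -122.9   58.3] 15.046875
([4.43, -4.09, 0.03], [0.0, -0.0, -2.2])
```

```bash
python3 -m handwheel '[[[0.6,-0.5,0],[0,0,0]],[[1.2,-1,0],[0,0,-1]],[[1.8,-1.6,0],[0,0,-2.2]],[[2.4,-2.2,0],[0,0,-2.2]],[[3,-2.8,0],[0,0,-2.2]],[[3.6,-3.4,0],[0,0,-2.2]],[[4.4,-4.1,0],[0,0,-2.2]],[[4.4,-4.1,0],[0,0,-2.2]]]'
python3 - <<'E'
from h import *
s=arm.read_state();p,Rt,al=tipat(20.1,gap=12);print(tobk(s['tcp_pos']),rel(p,Rt),s['q'],s['ft_force'])
for n in['side','scene']: snap(n,n+'2')
E
```

```text
time: 3.68
tcp_pos: [554.7, -197.3, 59.3]
eef_rot: [0.396, 0.587, 0.466, 0.531]
ft_force: [1.1, 0.1, -0.1]
finger_gap: 0.2
[  -1.1 -188.6   59.3] ([6.37, 1.57, 0.12], [-0.1, -0.1, -0.3]) [-0.71791946  1.15721343  1.16189566  0.75621289  1.93602443 -1.0212139 ] [ 1.10247374  0.10477421 -0.05165268]
```

View pics/scene2.png

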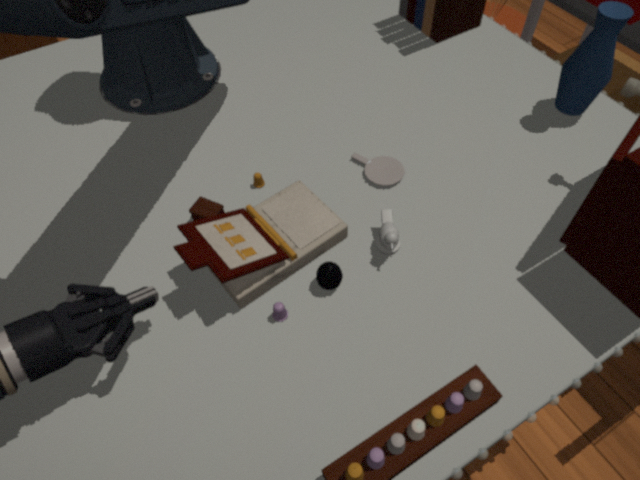

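```bash
python3 -m handwheel '[[[0.8,0.1,0],[0,0,0]],[[1.6,0.3,0],[0,0,0]],[[2.4,0.5,0],[0,0,0]],[[3.2,0.7,0],[0,0,0]],[[4,0.9,0],[0,0,0]],[[4.8,1.1,0],[0,0,0]],[[5.6,1.3,0.1],[0,0,0]],[[6.4,1.5,0.1],[0,0,0]]]'
python3 - <<'E'
from h import *
s=arm.read_state();print(tobk(s['tcp_pos']),s['ft_force'])
for t in (20.1,25):
    p,Rt,al=tipat(t);print(tobk(p),rel(p,Rt))
for n in['side','scene']: snap(n,n+'3')
a=cv2.imread('pics/scene3.png')[160:330,100:360];cv2.imwrite('pics/s3c.png',cv2.resize(a,None,fx=3,fy=3,interpolation=2))
print(proj('scene3',s['tcp_pos']))
E
```

```text
time: 4.45
tcp_pos: [548.1, -132.6, 59.4]
eef_rot: [0.394, 0.587, 0.466, 0.532]
ft_force: [-0.8, -0.0, -1.2]
finger_gap: -0.0
[   0.5 -123.6   59.4] [-0.81686771 -0.02985514 -1.18703493]
[   0.  -118.8   69.5] ([0.2, 1.11, -0.05], [0.0, -0.0, -0.1])
[   0.  -115.5   79.4] ([0.26, 2.15, -0.05], [0.0, -0.0, -2.4])
[[197.54669902 267.70044272]]
```

View pics/s3c.png

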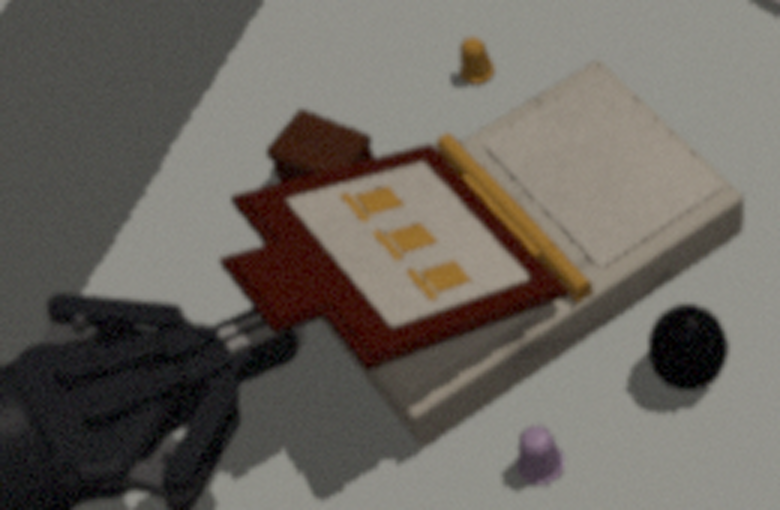

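```bash
cat > nx.py <<'E'
import sys; from h import *
s=arm.read_state();print('tcp',tobk(s['tcp_pos']),'F',s['ft_force'].round(1),'q',s['q'].round(2))
for t in sys.argv[1:]:
    p,Rt,al=tipat(float(t)); print(t,tobk(p),round(al),rel(p,Rt,s))
E
python3 nx.py 24 28
```

```text
tcp [   0.3 -123.1   59.3] F [-1.  -0.4 -0. ] q [-0.65  1.1   1.31  0.79  1.84 -1.06]
24 [  -0.  -116.3   77.4] 17 ([0.2, 1.93, -0.03], [-0.0, -0.1, -2.0])
28 [  -0.  -113.1   85.3] 19 ([0.3, 2.77, -0.03], [-0.0, -0.1, -3.9])
```

```bash
python3 -m handwheel '[[[0,0.4,0],[0,0,0]],[[0,0.8,0],[0,0,0]],[[0.1,1.1,0],[0,0,-1]],[[0.1,1.4,0],[0,0,-1]],[[0.2,1.7,0],[0,0,-2]],[[0.2,2,0],[0,0,-2]],[[0.3,2.4,0],[0,0,-3]],[[0.3,2.8,0],[0,0,-4]]]'; python3 nx.py 30 34
python3 - <<'E'
from h import *
for n in['side','scene']: snap(n,n+'4')
a=cv2.imread('pics/scene4.png')[160:330,100:360];cv2.imwrite('pics/s4c.png',cv2.resize(a,None,fx=3,fy=3,interpolation=2))
E
```

```text
time: 5.22
tcp_pos: [546.6, -123.4, 85.7]
eef_rot: [0.373, 0.601, 0.446, 0.548]
ft_force: [-0.3, -0.1, -1.6]
finger_gap: -0.1
tcp [   0.2 -114.2   85.7] F [-0.3 -0.1 -1.6] q [-0.64  1.01  1.37  0.77  1.79 -1.04]
30 [  -0.  -111.4   89.2] 20 ([0.15, 0.42, -0.02], [-0.0, -0.0, -0.7])
34 [  -0.  -107.4   96.7] 22 ([0.28, 1.26, -0.02], [-0.0, -0.0, -2.6])
```

View pics/s4c.png

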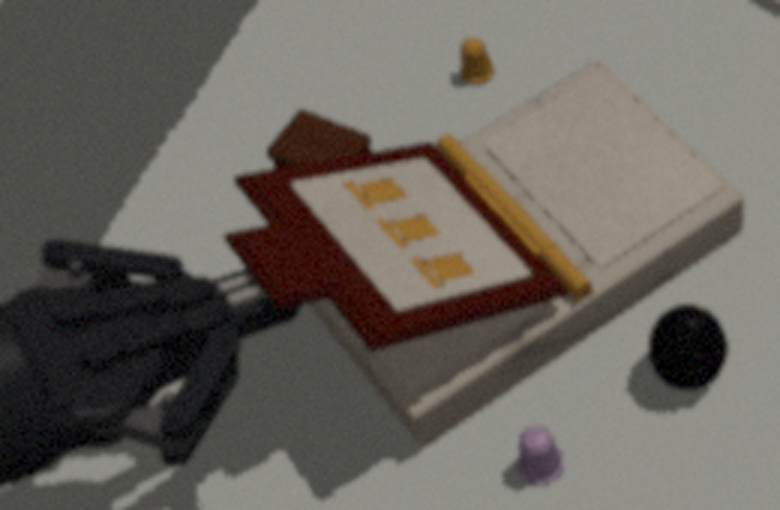

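```bash
python3 nx.py 33 38
```

```text
tcp [   0.6 -114.4   86.7] F [ 0.8 -0.2  0.8] q [-0.64  1.01  1.37  0.77  1.79 -1.04]
33 [   0.  -108.5   94.8] 21 ([0.29, 0.96, -0.06], [0.1, -0.0, -2.1])
38 [   0.  -103.   103.9] 23 ([0.52, 2.0, -0.06], [0.1, -0.0, -4.4])
```

```bash
python3 -m handwheel '[[[0,0.2,0],[0,0,-0.5]],[[0.1,0.5,0],[0,0,-1]],[[0.2,0.7,0],[0,0,-1.5]],[[0.3,1,0],[0,0,-2]],[[0.3,1.2,0],[0,0,-2.6]],[[0.4,1.5,0],[0,0,-3.2]],[[0.4,1.8,0],[0,0,-3.8]],[[0.5,2,0],[0,0,-4.4]]]'; python3 nx.py 43 48
```

```text
time: 5.98
tcp_pos: [545.4, -112.3, 103.2]
eef_rot: [0.35, 0.614, 0.425, 0.565]
ft_force: [0.2, -0.7, -0.5]
finger_gap: -0.2
tcp [   0.3 -103.1  103.2] F [ 0.2 -0.7 -0.5] q [-0.62  0.94  1.42  0.75  1.73 -1.02]
43 [ -0.  -96.7 112.4] 26 ([0.22, 1.09, -0.03], [0.0, -0.0, -2.4])
48 [ -0.  -89.8 120.3] 28 ([0.54, 2.09, -0.03], [0.0, -0.0, -4.8])
```

```bash
python3 -m handwheel '[[[0,0.3,0],[0,0,-0.6]],[[0.1,0.5,0],[0,0,-1.2]],[[0.2,0.8,0],[0,0,-1.8]],[[0.2,1.1,0],[0,0,-2.4]],[[0.3,1.4,0],[0,0,-3]],[[0.4,1.6,0],[0,0,-3.6]],[[0.5,1.9,0],[0,0,-4.2]],[[0.5,2.1,0],[0,0,-4.8]]]'; python3 nx.py 53 58
```

```text
time: 6.65
tcp_pos: [543.7, -99.3, 120.4]
eef_rot: [0.324, 0.629, 0.401, 0.582]
ft_force: [-0.7, -0.6, -0.9]
finger_gap: -0.2
tcp [  0.3 -90.  120.4] F [-0.7 -0.6 -0.9] q [-0.59  0.86  1.47  0.73  1.67 -0.99]
53 [  0.  -82.2 127.5] 30 ([0.35, 1.0, -0.03], [0.0, -0.0, -2.3])
58 [ -0.  -74.  134.1] 33 ([0.76, 1.96, -0.03], [0.0, -0.0, -4.6])
```

```bash
python3 -m handwheel '[[[0.1,0.2,0],[0,0,-0.6]],[[0.2,0.5,0],[0,0,-1.2]],[[0.3,0.7,0],[0,0,-1.8]],[[0.4,1,0],[0,0,-2.3]],[[0.5,1.2,0],[0,0,-2.9]],[[0.6,1.5,0],[0,0,-3.5]],[[0.7,1.7,0],[0,0,-4]],[[0.8,2,0],[0,0,-4.6]]]'; python3 nx.py 63 68;  python3 - <<'E'
from h import *
for n in['side','scene']: snap(n,n+'5')
a=cv2.imread('pics/scene5.png')[160:330,100:360];cv2.imwrite('pics/s5c.png',cv2.resize(a,None,fx=3,fy=3,interpolation=2))
E
```

```text
time: 7.32
tcp_pos: [541.5, -83.0, 134.0]
eef_rot: [0.299, 0.641, 0.377, 0.598]
ft_force: [-0.1, -1.0, -1.2]
finger_gap: 0.1
tcp [  0.3 -73.6 134. ] F [-0.1 -1.  -1.2] q [-0.56  0.79  1.51  0.71  1.6  -0.96]
63 [  0.  -65.3 139.9] 35 ([0.38, 0.94, -0.03], [-0.0, -0.0, -2.4])
68 [  0.  -56.1 144.9] 38 ([0.88, 1.86, -0.03], [-0.0, -0.0, -4.7])
```

View pics/s5c.png

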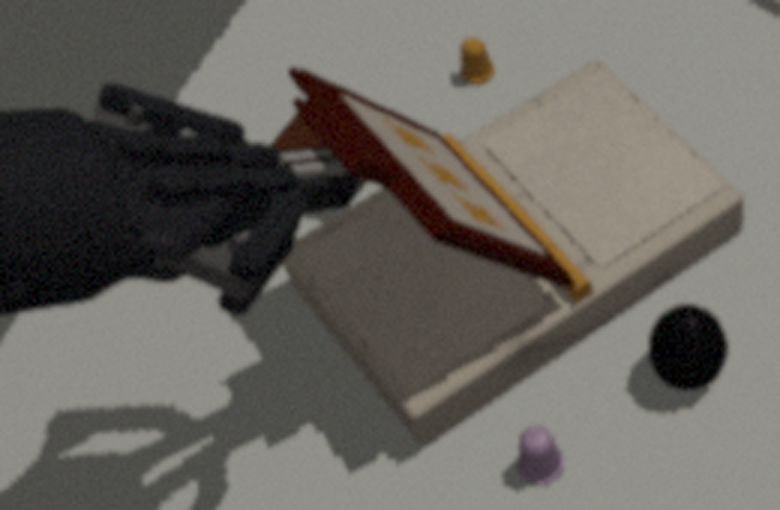

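The leaf follows the fingertip and stands at about 58°. I'll carry on.

```bash
python3 -m handwheel '[[[0.1,0.2,0],[0,0,-0.6]],[[0.2,0.5,0],[0,0,-1.2]],[[0.3,0.7,0],[0,0,-1.8]],[[0.4,0.9,0],[0,0,-2.4]],[[0.5,1.2,0],[0,0,-3]],[[0.6,1.4,0],[0,0,-3.6]],[[0.8,1.6,0],[0,0,-4.2]],[[0.9,1.9,0],[0,0,-4.7]]]'; python3 nx.py 73 78
```

```text
time: 8.08
tcp_pos: [539.3, -65.2, 145.2]
eef_rot: [0.272, 0.653, 0.352, 0.613]
ft_force: [0.3, -0.8, -0.7]
finger_gap: -0.0
tcp [  0.3 -55.6 145.2] F [ 0.3 -0.8 -0.7] q [-0.52  0.72  1.56  0.68  1.54 -0.93]
73 [ -0.  -46.5 149.1] 40 ([0.49, 0.86, -0.03], [0.0, -0.0, -2.4])
78 [ -0.  -36.7 152.4] 42 ([1.07, 1.72, -0.03], [0.0, -0.0, -4.7])
```

```bash
python3 -m handwheel '[[[0.1,0.2,0],[0,0,-0.6]],[[0.2,0.4,0],[0,0,-1.2]],[[0.3,0.6,0],[0,0,-1.8]],[[0.5,0.9,0],[0,0,-2.4]],[[0.6,1.1,0],[0,0,-3]],[[0.8,1.3,0],[0,0,-3.6]],[[0.9,1.5,0],[0,0,-4.2]],[[1.1,1.7,0],[0,0,-4.7]]]'; python3 nx.py 83 88
```

```text
time: 8.75
tcp_pos: [537.0, -46.5, 152.2]
eef_rot: [0.245, 0.663, 0.327, 0.627]
ft_force: [1.2, -0.5, -0.1]
finger_gap: -0.5
tcp [  0.4 -36.7 152.2] F [ 1.2 -0.5 -0.1] q [-0.48  0.66  1.6   0.66  1.46 -0.89]
83 [  0.  -26.6 154.8] 45 ([0.58, 0.87, -0.04], [0.0, -0.0, -2.4])
88 [  0.  -16.3 156.3] 47 ([1.24, 1.67, -0.03], [0.0, -0.0, -4.7])
```

```bash
python3 -m handwheel '[[[0.1,0.2,0],[0,0,-0.6]],[[0.3,0.4,0],[0,0,-1.2]],[[0.4,0.6,0],[0,0,-1.8]],[[0.6,0.9,0],[0,0,-2.4]],[[0.7,1.1,0],[0,0,-3]],[[0.9,1.3,0],[0,0,-3.6]],[[1.1,1.5,0],[0,0,-4.2]],[[1.2,1.7,0],[0,0,-4.7]]]'; python3 nx.py 93 98;  python3 - <<'E'
from h import *
for n in['side','scene']: snap(n,n+'6')
a=cv2.imread('pics/scene6.png')[140:330,100:360];cv2.imwrite('pics/s6c.png',cv2.resize(a,None,fx=3,fy=3,interpolation=2))
E
```

```text
time: 9.42
tcp_pos: [534.3, -26.2, 156.5]
eef_rot: [0.218, 0.673, 0.301, 0.64]
ft_force: [0.1, -1.6, -1.4]
finger_gap: 0.2
tcp [  0.3 -16.2 156.5] F [ 0.1 -1.6 -1.4] q [-0.43  0.61  1.65  0.63  1.39 -0.84]
93 [  0.   -5.9 156.9] 49 ([0.68, 0.77, -0.03], [0.0, -0.0, -2.4])
98 [ -0.    4.4 156.5] 52 ([1.41, 1.5, -0.03], [0.0, -0.0, -4.7])
```

View pics/s6c.png

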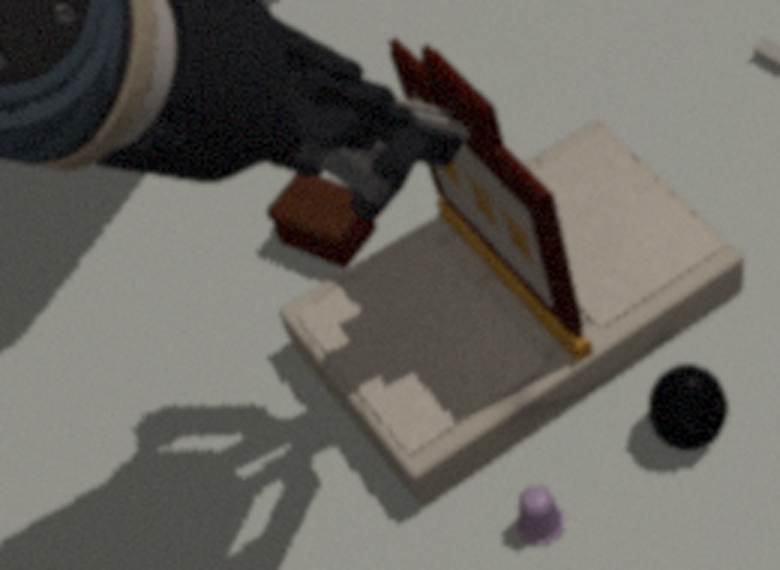

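View pics/side6.png

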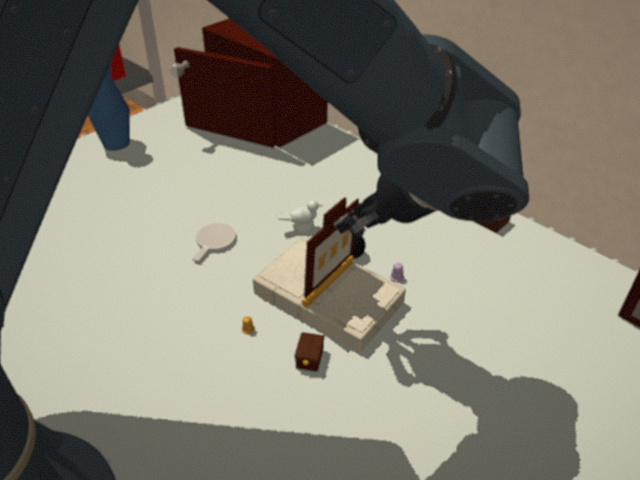

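The leaf is now about upright with the fingertip behind it, and the book and ornaments haven't moved.

```bash
python3 -m handwheel '[[[0.2,0.2,0],[0,0,-0.6]],[[0.3,0.4,0],[0,0,-1.2]],[[0.5,0.6,0],[0,0,-1.8]],[[0.7,0.8,0],[0,0,-2.4]],[[0.9,1,0],[0,0,-3]],[[1,1.1,0],[0,0,-3.6]],[[1.2,1.3,0],[0,0,-4.2]],[[1.4,1.5,0],[0,0,-4.7]]]'; python3 nx.py 103 108
```

```text
time: 10.18
tcp_pos: [531.8, -5.9, 156.6]
eef_rot: [0.19, 0.681, 0.275, 0.652]
ft_force: [0.5, -0.8, 0.1]
finger_gap: 0.0
tcp [  0.3   4.2 156.6] F [ 0.5 -0.8  0.1] q [-0.38  0.56  1.68  0.6   1.31 -0.79]
103 [ -0.   14.7 155.3] 54 ([0.76, 0.74, -0.03], [0.0, -0.0, -2.3])
108 [ -0.   24.7 153.2] 56 ([1.55, 1.39, -0.03], [0.0, -0.0, -4.7])
```

```bash
python3 -m handwheel '[[[0.2,0.2,0],[0,0,-0.6]],[[0.4,0.4,0],[0,0,-1.2]],[[0.6,0.6,0],[0,0,-1.8]],[[0.8,0.7,0],[0,0,-2.4]],[[1,0.9,0],[0,0,-3]],[[1.2,1.1,0],[0,0,-3.6]],[[1.4,1.2,0],[0,0,-4.2]],[[1.6,1.4,0],[0,0,-4.7]]]'; python3 nx.py 113 118
```

```text
time: 10.85
tcp_pos: [529.1, 14.8, 152.7]
eef_rot: [0.162, 0.688, 0.248, 0.662]
ft_force: [0.2, -0.7, -0.6]
finger_gap: -0.0
tcp [  0.2  25.  152.7] F [ 0.2 -0.7 -0.6] q [-0.32  0.53  1.72  0.56  1.23 -0.73]
113 [  0.   34.6 150.1] 59 ([0.74, 0.65, -0.02], [0.0, -0.0, -2.3])
118 [  0.   44.1 146.3] 61 ([1.59, 1.23, -0.02], [0.0, -0.0, -4.7])
```

```bash
python3 -m handwheel '[[[0.2,0.2,0],[0,0,-0.6]],[[0.4,0.3,0],[0,0,-1.2]],[[0.6,0.5,0],[0,0,-1.8]],[[0.8,0.6,0],[0,0,-2.4]],[[1,0.8,0],[0,0,-3]],[[1.2,0.9,0],[0,0,-3.6]],[[1.4,1.1,0],[0,0,-4.2]],[[1.6,1.2,0],[0,0,-4.7]]]'; python3 nx.py 123 128;  python3 - <<'E'
from h import *
for n in['side','scene']: snap(n,n+'7')
a=cv2.imread('pics/scene7.png')[140:330,100:360];cv2.imwrite('pics/s7c.png',cv2.resize(a,None,fx=3,fy=3,interpolation=2))
E
```

```text
time: 11.52
tcp_pos: [526.7, 33.6, 146.2]
eef_rot: [0.133, 0.694, 0.22, 0.672]
ft_force: [-0.4, 0.1, 0.3]
finger_gap: 0.2
tcp [  0.3  44.1 146.2] F [-0.4  0.1  0.3] q [-0.26  0.5   1.75  0.52  1.15 -0.66]
123 [  0.   53.3 141.6] 63 ([0.85, 0.58, -0.03], [0.0, -0.0, -2.3])
128 [  0.   61.9 136.1] 66 ([1.75, 1.07, -0.03], [0.0, -0.0, -4.7])
```

View pics/s7c.png

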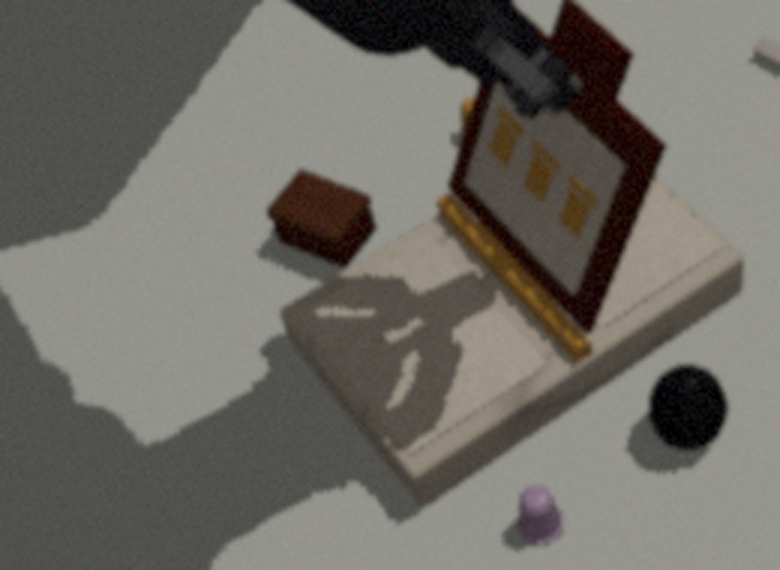

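Past upright, and still in contact near the tab root. Going on.

```bash
python3 -m handwheel '[[[0.2,0.2,0],[0,0,-0.6]],[[0.4,0.3,0],[0,0,-1.2]],[[0.6,0.4,0],[0,0,-1.8]],[[0.9,0.6,0],[0,0,-2.4]],[[1.1,0.7,0],[0,0,-3]],[[1.3,0.8,0],[0,0,-3.6]],[[1.5,1,0],[0,0,-4.2]],[[1.8,1.1,0],[0,0,-4.7]]]'; python3 nx.py 133 138
```

```text
time: 12.28
tcp_pos: [524.5, 51.8, 135.9]
eef_rot: [0.105, 0.699, 0.193, 0.68]
ft_force: [-0.0, -0.3, 1.2]
finger_gap: -0.3
tcp [  0.4  62.4 135.9] F [-0.  -0.3  1.2] q [-0.19  0.49  1.78  0.46  1.06 -0.58]
133 [  0.   70.1 129.8] 68 ([0.87, 0.45, -0.04], [0.0, -0.0, -2.3])
138 [ -0.   77.6 122.9] 70 ([1.81, 0.86, -0.04], [0.0, -0.0, -4.6])
```

```bash
python3 -m handwheel '[[[0.2,0.1,0],[0,0,-0.6]],[[0.4,0.2,0],[0,0,-1.2]],[[0.6,0.3,0],[0,0,-1.8]],[[0.9,0.5,0],[0,0,-2.4]],[[1.1,0.6,0],[0,0,-3]],[[1.3,0.7,0],[0,0,-3.6]],[[1.5,0.8,0],[0,0,-4.2]],[[1.8,0.9,0],[0,0,-4.7]]]'; python3 nx.py 143 148
```

```text
time: 12.95
tcp_pos: [522.5, 67.2, 123.1]
eef_rot: [0.076, 0.703, 0.165, 0.688]
ft_force: [0.6, -0.7, 0.3]
finger_gap: 0.1
tcp [  0.3  77.9 123.1] F [ 0.6 -0.7  0.3] q [-0.13  0.49  1.8   0.4   0.99 -0.5 ]
143 [ -0.   84.5 115.3] 73 ([0.95, 0.36, -0.03], [0.0, -0.0, -2.3])
148 [ -0.   90.7 107.2] 75 ([1.93, 0.67, -0.03], [0.0, -0.0, -4.6])
```

```bash
python3 -m handwheel '[[[0.2,0.1,0],[0,0,-0.6]],[[0.4,0.2,0],[0,0,-1.2]],[[0.7,0.3,0],[0,0,-1.8]],[[0.9,0.4,0],[0,0,-2.4]],[[1.2,0.5,0],[0,0,-3]],[[1.4,0.5,0],[0,0,-3.6]],[[1.7,0.6,0],[0,0,-4.2]],[[1.9,0.7,0],[0,0,-4.7]]]'; python3 nx.py 153 158;  python3 - <<'E'
from h import *
for n in['side','scene','wrist']: snap(n,n+'8')
a=cv2.imread('pics/scene8.png')[140:330,100:360];cv2.imwrite('pics/s8c.png',cv2.resize(a,None,fx=3,fy=3,interpolation=2))
E
```

```text
time: 13.62
tcp_pos: [520.7, 80.1, 107.3]
eef_rot: [0.047, 0.706, 0.136, 0.694]
ft_force: [0.0, -0.1, -0.7]
finger_gap: -0.0
tcp [  0.2  90.9 107.3] F [ 0.  -0.1 -0.7] q [-0.06  0.49  1.81  0.33  0.91 -0.4 ]
153 [ 0.  96.2 98.5] 77 ([0.98, 0.28, -0.02], [0.0, -0.0, -2.3])
158 [  0.  100.8  89.4] 80 ([1.98, 0.5, -0.02], [0.0, -0.0, -4.6])
```

View pics/scene8.png

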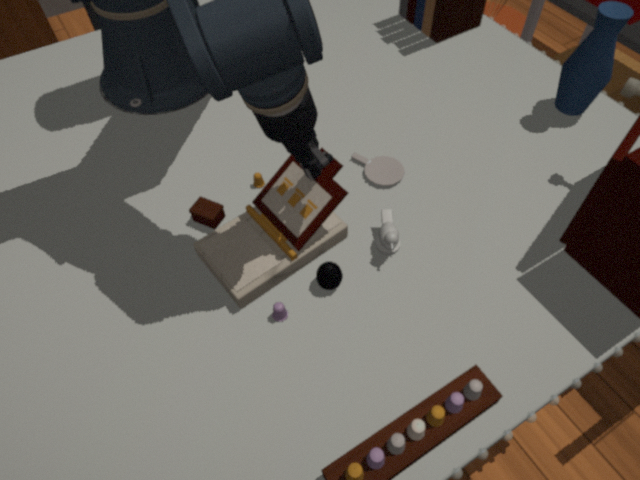

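View pics/wrist8.png

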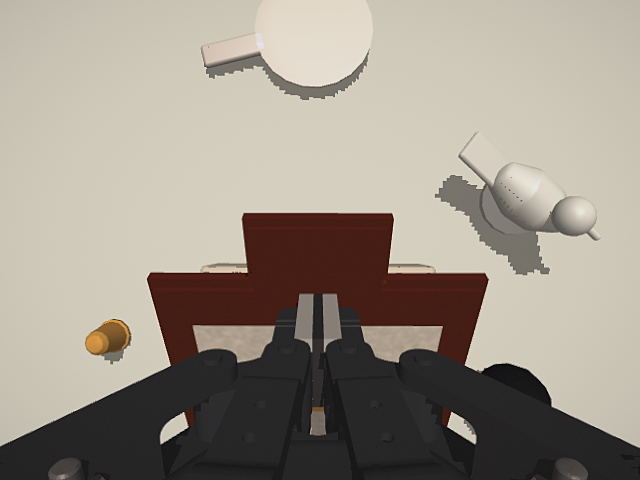

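View pics/side8.png

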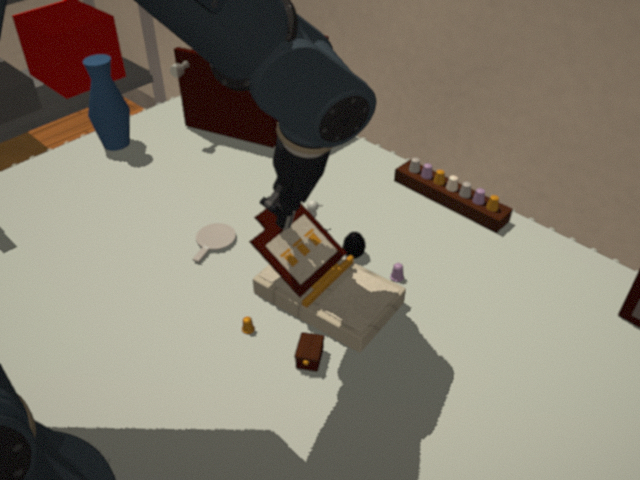

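All is clear: in the wrist view the leaf is under the fingertips and the tab is ahead at (318,250). Nearly down now.

```bash
python3 -m handwheel '[[[0.2,0.1,0],[0,0,-0.6]],[[0.5,0.2,0],[0,0,-1.2]],[[0.7,0.2,0],[0,0,-1.8]],[[1,0.3,0],[0,0,-2.4]],[[1.2,0.4,0],[0,0,-3]],[[1.5,0.4,0],[0,0,-3.6]],[[1.7,0.5,0],[0,0,-4.2]],[[2,0.5,0],[0,0,-4.7]]]'; python3 nx.py 163 168
```

```text
time: 14.43
tcp_pos: [519.5, 90.1, 89.5]
eef_rot: [0.018, 0.707, 0.108, 0.699]
ft_force: [0.2, 0.7, 1.1]
finger_gap: 0.1
tcp [  0.3 101.   89.5] F [0.2 0.7 1.1] q [-0.01  0.51  1.83  0.24  0.84 -0.3 ]
163 [  0.  104.6  80. ] 82 ([1.0, 0.19, -0.03], [0.0, -0.0, -2.3])
168 [ -0.  107.6  70.2] 84 ([2.01, 0.31, -0.03], [0.0, -0.0, -4.6])
```

```bash
python3 -m handwheel '[[[0.2,0,0],[0,0,-0.6]],[[0.5,0.1,0],[0,0,-1.2]],[[0.7,0.1,0],[0,0,-1.8]],[[1,0.2,0],[0,0,-2.4]],[[1.2,0.2,0],[0,0,-3]],[[1.5,0.3,0],[0,0,-3.6]],[[1.7,0.3,0],[0,0,-4.2]],[[2,0.3,0],[0,0,-4.7]]]'; python3 nx.py 173 178
```

```text
time: 15.1
tcp_pos: [518.7, 96.4, 70.3]
eef_rot: [-0.011, 0.707, 0.079, 0.703]
ft_force: [-0.0, -0.0, 0.1]
finger_gap: 0.0
tcp [  0.3 107.4  70.3] F [-0.  -0.   0.1] q [ 0.05  0.54  1.84  0.14  0.78 -0.18]
173 [ -0.  109.6  60.2] 87 ([1.03, 0.13, -0.03], [0.0, -0.0, -2.3])
178 [  0.  110.8  50.1] 89 ([2.05, 0.15, -0.03], [0.0, -0.0, -4.6])
```

```bash
python3 -m handwheel '[[[0.2,0,0],[0,0,-0.6]],[[0.4,0.1,0],[0,0,-1.2]],[[0.6,0.1,0],[0,0,-1.8]],[[0.9,0.1,0],[0,0,-2.4]],[[1.1,0.1,0],[0,0,-3]],[[1.3,0.1,0],[0,0,-3.6]],[[1.5,0.1,0],[0,0,-4.2]],[[1.7,0.1,0],[0,0,-4.7]]]'; python3 nx.py 178 180
```

```text
time: 15.77
tcp_pos: [518.4, 99.0, 53.4]
eef_rot: [-0.04, 0.706, 0.05, 0.705]
ft_force: [-0.5, 0.1, -0.1]
finger_gap: 0.1
tcp [  0.2 109.9  53.4] F [-0.5  0.1 -0.1] q [ 0.09  0.57  1.84  0.02  0.74 -0.05]
178 [  0.  110.8  50.1] 89 ([0.34, 0.08, -0.02], [0.0, -0.0, 0.1])
180 [ -0. 111.  46.] 90 ([0.74, 0.1, -0.02], [0.0, -0.0, -0.8])
```

```bash
python3 -m handwheel '[[[0.1,0,0],[0,0,0]],[[0.2,0,0],[0,0,0]],[[0.3,0,0],[0,0,0]],[[0.4,0,0],[0,0,0]],[[0.5,0,0],[0,0,0]],[[0.6,0,0],[0,0,0]],[[0.7,0,0],[0,0,0]],[[0.7,0,0],[0,0,0]]]'; python3 nx.py 180
```

```text
time: 16.43
tcp_pos: [518.2, 99.0, 46.4]
eef_rot: [-0.039, 0.706, 0.05, 0.705]
ft_force: [-0.0, 0.2, 0.8]
finger_gap: 0.2
tcp [1.00e-01 1.10e+02 4.64e+01] F [-0.   0.2  0.8] q [ 0.09  0.58  1.84  0.02  0.72 -0.05]
180 [ -0. 111.  46.] 90 ([0.04, 0.1, -0.01], [0.0, -0.0, -0.9])
```

```bash
python3 -m handwheel '[[[0.05,0,0],[0,0,0]],[[0.1,0,0],[0,0,0]],[[0.1,0,0],[0,0,0]],[[0.15,0,0],[0,0,0]],[[0.15,0,0],[0,0,0]],[[0.2,0,0],[0,0,0]],[[0.2,0,0],[0,0,0]],[[0.2,0,0],[0,0,0]]]'; python3 nx.py 180
```

```text
time: 17.1
tcp_pos: [518.5, 99.0, 45.8]
eef_rot: [-0.039, 0.706, 0.05, 0.705]
ft_force: [-6.4, -1.8, 15.8]
finger_gap: 0.1
tcp [  0.4 110.   45.8] F [-6.4 -1.8 15.8] q [ 0.09  0.58  1.84  0.02  0.72 -0.05]
180 [ -0. 111.  46.] 90 ([-0.02, 0.1, -0.04], [0.0, 0.0, -0.9])
```

Firm contact at z = 45.8 (46 means flat). Backing off.

```bash
python3 -m handwheel '[[[-0.1,0,0],[0,0,0]],[[-0.2,0,0],[0,0,0]],[[-0.4,0,0],[0,0,0]],[[-1,0,0],[0,0,0]],[[-2.5,0,0],[0,0,0]],[[-5,0,0],[0,0,0]],[[-8,0,0],[0,0,0]],[[-12,0,0],[0,0,0]]]'; python3 -m handwheel '[[[-2,0,0],[0,0,0]],[[-5,-1,0],[0,0,0]],[[-7,-3,0],[0,0,0]],[[-9,-5,0],[0,0,0]],[[-11,-7,0],[0,0,0]],[[-11,-9,0],[0,0,0]],[[-11,-10,0],[0,0,0]],[[-11,-10,0],[0,0,0]]]'; python3 nx.py;python3 - <<'E'
from h import *
for n in['side','scene','wrist']: snap(n,n+'9')
a=cv2.imread('pics/scene9.png')[140:330,160:420];cv2.imwrite('pics/s9c.png',cv2.resize(a,None,fx=3,fy=3,interpolation=2))
a=cv2.imread('pics/side9.png')[210:390,180:440];cv2.imwrite('pics/d9c.png',cv2.resize(a,None,fx=3,fy=3,interpolation=2))
E
```

```text
time: 17.77
tcp_pos: [517.4, 97.1, 164.6]
eef_rot: [-0.039, 0.707, 0.05, 0.704]
ft_force: [0.1, 0.4, -0.3]
finger_gap: -0.2
time: 18.43
tcp_pos: [531.4, -5.0, 272.9]
eef_rot: [-0.039, 0.706, 0.05, 0.705]
ft_force: [-0.0, -0.1, -0.5]
finger_gap: 0.4
tcp [1.000e-01 5.100e+00 2.729e+02] F [-0.  -0.1 -0.5] q [-0.1   0.28  1.65  0.02  1.22 -0.24]
```

View pics/s9c.png

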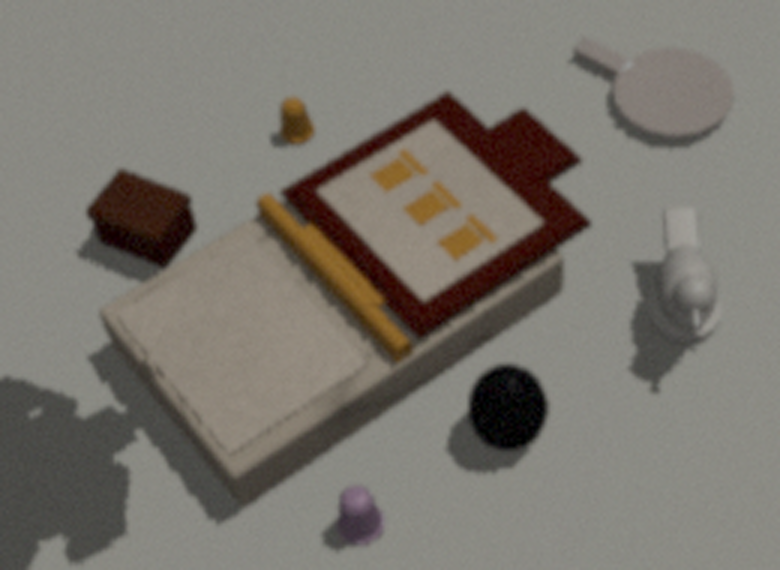

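View pics/d9c.png

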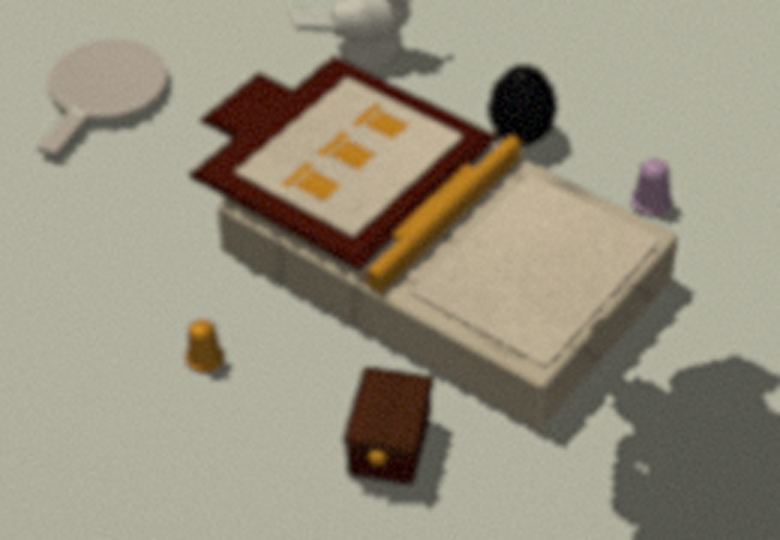

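View pics/wrist9.png

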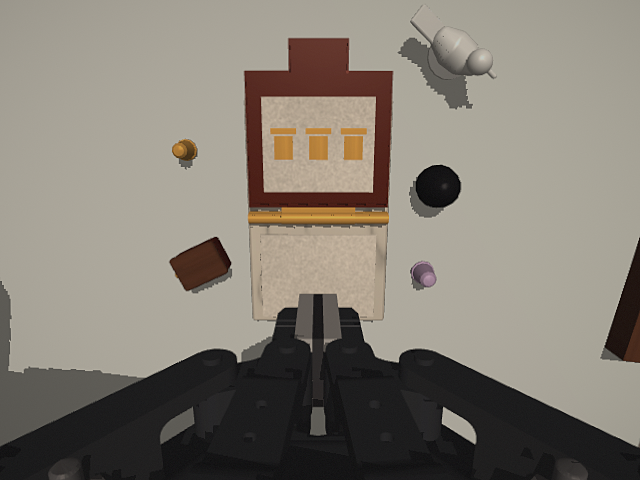

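Run:
```python
from fit import *; import fit
N.update(s='scene9',d='side9')
fit.obs[:]=[('s','L',(-25,150,-4),sc(523,110)),('s','L',(25,150,-4),sc(580,158)),('s','L',(-62,125,-4),sc(447,94)),('s','L',(62,125,-4),sc(590,224)),
('d','L',(-25,150,-4),sd(203,120)),('d','L',(25,150,-4),sd(260,75)),('d','L',(-62,125,-4),sd(191,174)),('d','L',(62,125,-4),sd(338,60))]
s=least_squares(res,[532,-10,.1265,3.1]);print(s.x,s.cost);print(res(s.x,False).round(1).tolist())
s=least_squares(lambda t:res([532,-10.1,.1265,t[0]]),[3.1]);print(s.x,s.cost)
for a,b in [((523,110),(203,120)),((580,158),(260,75)),((447,94),(191,174)),((590,224),(338,60))]:
    print(tri([('scene9',sc(*a)),('side9',sd(*b))]))
for n in('scene','side'):
    a=cv2.imread(f'pics/{n}0.png').astype(int);b=cv2.imread(f'pics/{n}9.png').astype(int)
    cv2.imwrite(f'pics/diff{n}.png',np.clip(abs(a-b)*3,0,255).astype('uint8'))
```

```text
[ 5.32672037e+02 -1.01050469e+01  1.22167890e-01  3.18175656e+00] 5.70479841361428
[[-0.7, 0.7], [-0.6, 1.8], [-0.3, 0.2], [-0.7, 0.5], [-0.7, -0.3], [-0.2, -0.7], [-0.6, -0.4], [-1.4, -1.5]]
[3.18250898] 7.415752390790477
(array([490.02571376, 135.98357896,  40.16415565]), [1.3933649160101578, 1.3933649160101667])
(array([538.11351703, 142.29829952,  40.63697161]), [2.047313714848867, 2.047313714848853])
(array([456.1987667 , 106.36968198,  40.7513723 ]), [0.883408015439974, 0.8834080154399132])
(array([579.30741319, 121.08019584,  39.75249349]), [2.4308007266377767, 2.4308007266378415])
```

```bash
python3 -c "
import cv2,numpy as np
a=cv2.imread('pics/diffscene.png')[140:330,160:420];b=cv2.imread('pics/diffside.png')[200:390,180:440]
cv2.imwrite('pics/df.png',cv2.resize(np.hstack([a,b]),None,fx=1.5,fy=1.5))"
```

```text
(no output)
```

View pics/df.png

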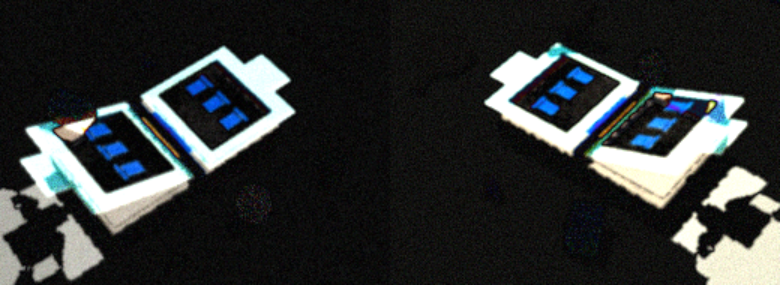

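```bash
python3 -c "
from cell import arm
print(arm.job_done()); print(arm.read_state()['time'])"
```

```text
the job is handed in; nothing more can be done
None
the job is handed in; nothing more can be done
```

I turned the leaf over its spine and it now lies flat on the +y side. I handed the job in at about 18.6 s. I pushed it round with the tips of the shut fingers, starting under the tab, at about 10° per move. Then I eased it down to its stop and lifted the hand clear.

- **Flatness:** at the final press the fingertip met the stop at z = 45.8 mm, against 46 mm expected. A fit to the last scene and side pictures gives 3.18 rad, and the stop is 3.14. Triangulated heights of the leaf's corners and tab came out about 40 mm where 46 was expected. I put both differences down to camera calibration (about 2 mm) and pixel reading.
- **Forces:** they stayed around 1–2 N while the leaf turned. The final press reached 16 N down and about 6.5 N sideways, more than was needed.
- **Surroundings:** comparing before and after pictures shows no visible shift of the plinth or the ornaments. The hand was about 270 mm up, touching nothing, when I handed the job in.

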